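Load the ink carrier in print order

ROBOT

A 6-joint arm with a two-finger parallel gripper is mounted at the origin on the work surface. World frame = base frame: x ahead of the robot, y to its left, z up, the work surface at z = 0. Lengths are in m, angles in rad, forces in N, time in s.
With the tool pointing down it reaches from about 0.25 to 0.725 m from the base axis. Payload 4 kg.
Tool frame: the origin (TCP) lies on the front face of the gripper's body, between the roots of the fingers; the fingertips stand 73 mm ahead of it and the grasp point (between the pads) lies 54 mm ahead of it; z points along the fingers, y is the direction in which the jaws open and shut (so a half turn about z gives the same grasp; the last joint's range is limited). The gripper opens to 85 mm and grips with 20 to 120 N. Pads are 22 mm wide; open, the fingers measure 114 mm over their backs; the gripper's body (76 mm by 85 mm) begins 54 mm behind the grasp point. The pads swing forward as they close: fully open they stand 13 mm farther back than shut.
Start: joints at [-1.259, 0.241, 0.005, 1.335, 0, 1.571], TCP at [0.153, -0.476, 0.304] pointing down, gripper open.
Joint ranges: [-2.72, 2.72], [-1.05, 1.87], [-1.09, 1.28], [-1.99, 2.15], [-1.42, 1.44], [-3.14, 3.14]. Speed limits (rad/s): [2.79, 2.79, 3.14, 3.14, 3.14, 3.14].

INTERFACE

Orientations are given as a unit quaternion [x, y, z, w].
In Python, from workcell import sensors, camera, order gives the robot as it stands. The module is installed in compiled form; this text tells all that it offers.
- The arm moves only by the shell command python3 -m inch 'ROWS'. ROWS is JSON, one flat list of numbers, 5 for each row, row after row: the opening, from -1 (shut) to 1 (fully open), then the shift along the tool's x, y, z in mm, then the turn about the tool's z in units of 6 degrees (1.0 is 6 degrees). A call has 1 to 8 rows; each row is the pose to reach, as a shift and turn from the pose commanded when the call began, along the tool's axes at that moment; what a row does not reach only later rows make up. A row lasts 1/10 s, in which the tool goes at most 50 mm and 8.59 degrees, less where a joint would pass 70% of its speed; a pose out of reach is approached as far as the arm can. A call with a gripper value outside its range is refused whole. The fingers move at their own pace and stop on an object; the grip force is fixed at half the most. Time passes only in rows, so rows that repeat a pose let the fingers close. It gives the time, the measured TCP pose, the force and the opening at its end, in the units of the state.
- sensors.get_obs(): the state, without advancing time (a new reading comes with each control period).
- camera(name): name is "scene" or "top" or "wrist"; returns a dict with "pixels" (420x560x3 uint8, red, green, blue), "intrinsics" (3x3 intrinsics, pixels), "extrinsics" (4x4, takes a point from camera to world coordinates). Camera axes: x right, y down, z forward; pixel columns grow to the right and rows downward; lengths in m; the calibration is good to about 2 mm. A picture is of the moment at which its call begins. There is no depth.
- order.job_done(): hands the job in, once; it reports no verdict.
The state is a dict: "clock": time; "joint_pos": joint angles; "joint_vel": joint speeds; "tau": joint torques, N m; "eef_pos": TCP position; "tool_rot": TCP orientation; "ft_force": force on the tool from outside, world axes, zero at the start; "ft_torque": the same for the moment, N m; "grip_width": finger opening in m.
Only numpy, scipy, OpenCV 4.12 (cv2) and the standard library are available. Lean on these libraries where they do the work, as an engineer would, in place of code of your own. Each camera call takes 0.05 s, during which the arm holds its last target.

TASK

Fold the handle of the orange carrier all the way down to its far side, then move the four ink bottles from their saucers into the carrier, one per pocket, in the same left-to-right order as the row they stand in now. Keep the bottles upright, set them down gently on the pocket floors, and leave the handle down.

Things in the scene. Friction and masses are not known exactly. Their poses are not given: they have to be found in the camera images.
- ink_cyan: cyan-blue ink bottle, loose, about 180 g, upright on the saucer of its own colour at the start: round body 46 mm diameter up to 92 mm height, then a shoulder and a same-coloured cap 30 mm in diameter, 120 mm high in all, with a white label band from 25 to 55 mm. Origin at the centre of its underside, z up its axis. Grip the body from above about 75 mm over its underside, closing across the row.
- ink_magenta: magenta-pink ink bottle, loose, about 180 g, upright on the saucer of its own colour at the start: round body 46 mm diameter up to 92 mm height, then a shoulder and a same-coloured cap 30 mm in diameter, 120 mm high in all, with a white label band from 25 to 55 mm. Origin at the centre of its underside, z up its axis. Grip the body from above about 75 mm over its underside, closing across the row.
- ink_yellow: yellow ink bottle, loose, about 180 g, upright on the saucer of its own colour at the start: round body 46 mm diameter up to 92 mm height, then a shoulder and a same-coloured cap 30 mm in diameter, 120 mm high in all, with a white label band from 25 to 55 mm. Origin at the centre of its underside, z up its axis. Grip the body from above about 75 mm over its underside, closing across the row.
- ink_black: black ink bottle, loose, about 180 g, upright on the saucer of its own colour at the start: round body 46 mm diameter up to 92 mm height, then a shoulder and a same-coloured cap 30 mm in diameter, 120 mm high in all, with a white label band from 25 to 55 mm. Origin at the centre of its underside, z up its axis. Grip the body from above about 75 mm over its underside, closing across the row.
- saucer_cyan: fixed cyan-blue square drip saucer, 66 x 66 x 11 mm, floor 3 mm thick, wall 3 mm; it stays and marks its bottle's starting place. The four saucers stand 72 mm apart in a straight row along their common y axis, on a dark tray 10 mm high (two end lips 22 mm high). Origin at the centre of its underside, +y along the row to the left as seen from the robot, z up.
- saucer_magenta: fixed magenta-pink square drip saucer, 66 x 66 x 11 mm, floor 3 mm thick, wall 3 mm; it stays and marks its bottle's starting place. The four saucers stand 72 mm apart in a straight row along their common y axis, on a dark tray 10 mm high (two end lips 22 mm high). Origin at the centre of its underside, +y along the row to the left as seen from the robot, z up.
- saucer_yellow: fixed yellow square drip saucer, 66 x 66 x 11 mm, floor 3 mm thick, wall 3 mm; it stays and marks its bottle's starting place. The four saucers stand 72 mm apart in a straight row along their common y axis, on a dark tray 10 mm high (two end lips 22 mm high). Origin at the centre of its underside, +y along the row to the left as seen from the robot, z up.
- saucer_black: fixed black square drip saucer, 66 x 66 x 11 mm, floor 3 mm thick, wall 3 mm; it stays and marks its bottle's starting place. The four saucers stand 72 mm apart in a straight row along their common y axis, on a dark tray 10 mm high (two end lips 22 mm high). Origin at the centre of its underside, +y along the row to the left as seen from the robot, z up.
- carrier: fixed orange carrier, 76 (x) by 276 (y) by 45 mm high, with four open pockets in a row, centres at x = 0, y = +102, +34, -34, -102 mm. A pocket is 64 mm wide in y, 68 in x; its floor is 8 mm above the carrier's underside, walls 4 mm thick. Origin at the centre of the underside, on the table; +y left as seen from the robot, +x away from it, z up.
- bail (a joint): carrier's aluminium bail handle (rad): 0 upright over the pockets, 1.5 (stop) folded to the carrier's +x side. Hinge along the carrier's y at x = 0, z = 45 mm. Round bar, 10 mm thick, 292 long, along y; its middle in the carrier's frame: x = 115 sin q, y = 0, z = 45 + 115 cos q mm; arms at y = +-146. Stiff hinge (1.5 N at the bar), stays where left; the bar may turn in a pinch.
Not all that is in view belongs to the job. There is more than one size of the ink_yellow; the one meant has the size given above.

How it is judged:
By the outcome, as a careful person would: the job done as asked, in the order asked, and still so for the second after the job is handed in, with the robot touching nothing.
It also fails if it takes over 118 s, if anything falls off the work surface, if the arm or the gripper's body presses on something with over 40 N, if the wrist force passes 120 N, or if a joint passes its speed limit or range.

## Working session

There is one attempt and no reset: what is moved stays moved. The work goes in short steps, Python scripts to look and compute and a shell command to move; the robot and the scene stay as the last step left them, time stands still between calls to the robot, and variables do not carry over. Pictures are saved under pics/ and viewed, and the job is handed in when it is done.

```bash
mkdir -p pics
cat > h.py <<'E'
import numpy as np, cv2
from workcell import sensors, camera, order
def snap(n,f):
    c=camera(n); cv2.imwrite('pics/'+f, c['pixels'][:,:,::-1]); np.savez('pics/'+f+'.npz',**c); return c
def proj(c,p):
    T=np.linalg.inv(c['extrinsics']); q=(T[:3,:3]@np.atleast_2d(p).T).T+T[:3,3]; u=(c['intrinsics']@q.T).T; return u[:,:2]/u[:,2:]
def ray(c,uv,z):
    K=np.array(c['intrinsics']);E=np.array(c['extrinsics']); d=E[:3,:3]@np.linalg.inv(K)@np.array([uv[0],uv[1],1.]); o=E[:3,3]; return o+d*(z-o[2])/d[2]
E
python3 - <<'E'
from h import *
for n in ['scene','top','wrist']:
    c=snap(n,n+'0.png'); print(n,c['intrinsics'],c['extrinsics'])
o=sensors.get_obs(); print(o)
E
```

```text
scene [[479.98995055   0.         280.27358249]
 [  0.         479.98995055 212.10759676]
 [  0.           0.           1.        ]] [[ 0.39558666  0.68351314 -0.61345007  1.28727072]
 [ 0.91826696 -0.30688493  0.25021479 -0.34210195]
 [-0.01723348 -0.66229256 -0.74904711  1.0040676 ]
 [ 0.          0.          0.          1.        ]]
top [[474.31649147   0.         280.08891394]
 [  0.         474.31649147 202.73939208]
 [  0.           0.           1.        ]] [[ 0.02967299 -0.97536932  0.21857309  0.27411538]
 [-0.9995576  -0.02939886  0.00450704 -0.03595094]
 [ 0.00202977 -0.21861013 -0.97581017  1.23885015]
 [ 0.          0.          0.          1.        ]]
wrist [[351.25239552   0.         283.90168531]
 [  0.         351.25239552 204.77986376]
 [  0.           0.           1.        ]] [[ 0.30697735 -0.91796813 -0.25119598  0.21518858]
 [-0.95171202 -0.29692869 -0.07795891 -0.45409109]
 [-0.0030235   0.26299785 -0.96479168  0.3737399 ]
 [ 0.          0.          0.          1.        ]]
{'clock': 0.15, 'joint_pos': array([-1.25900404e+00,  2.41243444e-01,  4.05879841e-03,  1.33519370e+00,
        4.16318950e-06,  1.57078489e+00]), 'joint_vel': array([-1.65715503e-04, -6.07734950e-04,  2.61974223e-03,  1.18707851e-03,
        4.84956895e-04, -5.58577254e-05]), 'tau': array([-2.51056090e-04, -3.72635615e+01,  2.52638769e+01,  1.23749545e-02,
        2.23811634e-05, -1.33581645e-05]), 'eef_pos': array([ 0.15327617, -0.47555961,  0.3032252 ]), 'tool_rot': array([ 9.87871590e-01,  1.55271037e-01, -1.20755492e-04, -7.81739857e-04]), 'ft_force': array([-0.7069978 ,  0.5016176 ,  0.87611702]), 'ft_torque': array([-0.02580275,  0.01266901,  0.03529966]), 'grip_width': 0.0851146283247162}
```

View pics/scene0.png

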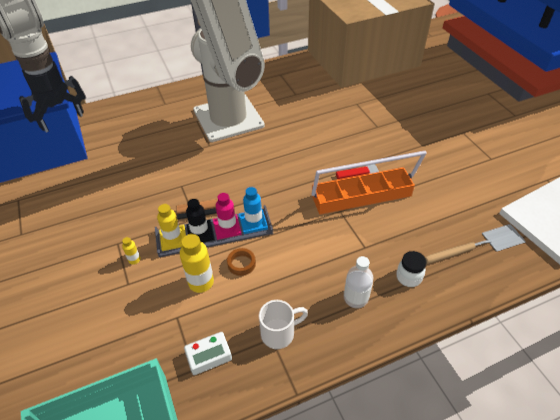

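View pics/top0.png

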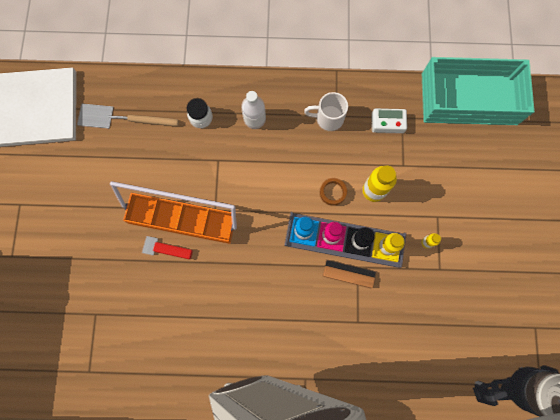

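Run:
```python
import cv2
i=cv2.imread('pics/top0.png'); 
cv2.imwrite('pics/c1.png',cv2.resize(i[165:275,280:460],None,fx=4.4,fy=4.4,interpolation=cv2.INTER_CUBIC))
cv2.imwrite('pics/c2.png',cv2.resize(i[170:270,100:250],None,fx=5,fy=5,interpolation=cv2.INTER_CUBIC))
i=cv2.imread('pics/scene0.png'); 
cv2.imwrite('pics/c3.png',cv2.resize(i[175:300,110:280],None,fx=4.7,fy=4.7,interpolation=cv2.INTER_CUBIC))
```

```text
(no output)
```

View pics/c1.png

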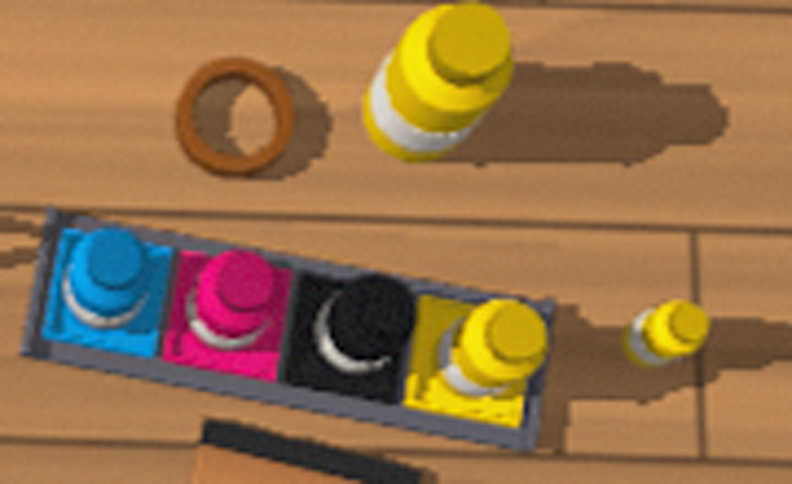

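View pics/c2.png

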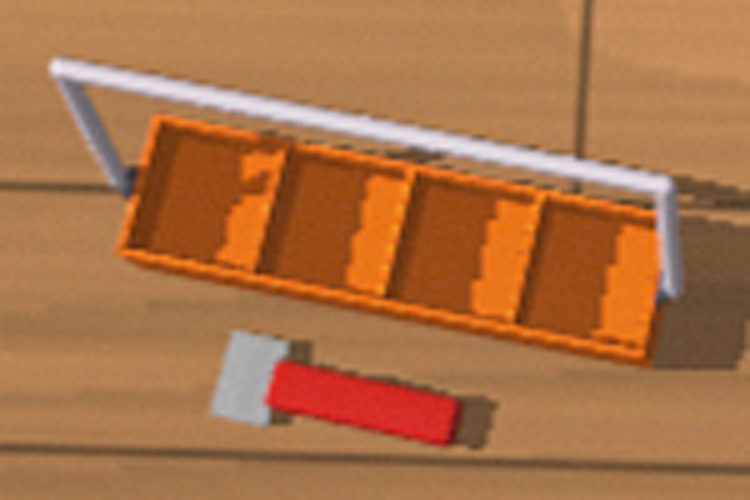

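View pics/c3.png

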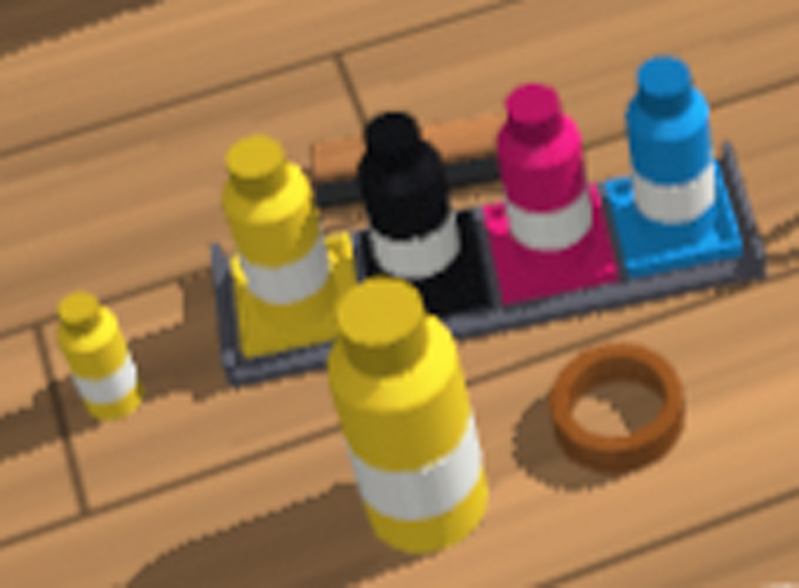

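```bash
cat > fit.py <<'E'
from h import *
from scipy.optimize import minimize
t=np.load('pics/top0.png.npz'); s=np.load('pics/scene0.png.npz')
t={k:t[k] for k in t}; s={k:s[k] for k in s}
print('caps z=.133')
T={'cy':(115,258),'ma':(243,280),'bk':(378,300),'ye':(513,331)}
S={'cy':(665,77),'ma':(534,103),'bk':(393,131),'ye':(257,158)}
for k in T:
    a=ray(t,np.array(T[k])/4.4+[280,165],.133); b=ray(s,np.array(S[k])/4.7+[110,175],.133); print(k,a[:2].round(4),b[:2].round(4))
def masks(c):
    h=cv2.cvtColor(c['pixels'],cv2.COLOR_RGB2HSV); return h
def orange(c,box):
    h=masks(c); m=((h[...,0]>=4)&(h[...,0]<=14)&(h[...,1]>205)).astype(np.uint8)
    z=np.zeros_like(m); x0,x1,y0,y1=box; z[y0:y1,x0:x1]=m[y0:y1,x0:x1]
    z=cv2.morphologyEx(z,cv2.MORPH_OPEN,np.ones((2,2)))
    pts=cv2.findNonZero(z); hull=cv2.convexHull(pts); f=np.zeros_like(m); cv2.fillConvexPoly(f,hull,1); return f
mt=orange(t,(115,245,185,250)); ms=orange(s,(305,420,160,215))
def box(x,y,a,X=.038,Y=.138,z0=0,z1=.045):
    c,si=np.cos(a),np.sin(a); return np.array([[x+c*u-si*v,y+si*u+c*v,z] for u in(-X,X) for v in(-Y,Y) for z in(z0,z1)])
def hullmask(c,P):
    m=np.zeros((420*4,560*4),np.uint8); h=cv2.convexHull(((proj(c,P)+.5)*4).astype(np.float32)); cv2.fillConvexPoly(m,h.astype(np.int32),1); return cv2.resize(m.astype(np.float32),(560,420),interpolation=cv2.INTER_AREA)
def cost(p,sep=None):
    B=box(*p); r=0
    if sep!='s': r+=np.abs(hullmask(t,B)-mt).sum()
    if sep!='t': r+=np.abs(hullmask(s,B)-ms).sum()
    return r
c0=ray(t,(178,215),.045); x0=[c0[0],c0[1],-.21]
for sep in (None,'t','s'):
    best=min((minimize(cost,x0,args=(sep,),method='Nelder-Mead',options=dict(initial_simplex=np.array(x0)+d*np.array([[0,0,0],[.01,0,0],[0,.01,0],[0,0,.05]]))) for d in (1,-1)),key=lambda r:r.fun); print('carrier',sep,best.x.round(4),best.fun,mt.sum(),ms.sum())
E
python3 fit.py
```

```text
caps z=.133
cy [ 0.473 -0.094] [ 0.4801 -0.0898]
ma [ 0.4631 -0.1628] [ 0.4693 -0.1603]
bk [ 0.4544 -0.2351] [ 0.458  -0.2348]
ye [ 0.4399 -0.307 ] [ 0.4473 -0.3053]
carrier None [ 0.4977  0.2305 -0.1675] 600.125 3362 2923
carrier t [ 0.4961  0.2269 -0.1656] 141.125 3362 2923
carrier s [ 0.5039  0.2319 -0.1718] 169.5625 3362 2923
```

```bash
cat >> h.py <<'E'
from scipy.spatial.transform import Rotation as R
def go(x,y,z,yawy=None):
    """tool shift (mm) and turn units to reach world TCP x,y,z, with tool y at world angle yawy (deg)"""
    o=sensors.get_obs(); r=R.from_quat(o['tool_rot']).as_matrix()
    d=r.T@(np.array([x,y,z])-o['eef_pos'])*1000
    a=np.degrees(np.arctan2(r[1,1],r[0,1])); 
    u=0 if yawy is None else -((yawy-a+180)%360-180)/6
    print('shift',d.round(1),'turn',round(u,2),'yawy',a.round(2),'pos',o['eef_pos'].round(4),'F',o['ft_force'].round(1),'w',round(o['grip_width'],4),'t',round(o['clock'],2))
E
python3 -c "
from h import *
go(.46,-.23,.30,-9)"
```

```text
shift [ 367.3 -139.6    3.4] turn -10.52 yawy -72.13 pos [ 0.1533 -0.4756  0.3032] F [-0.7  0.5  0.9] w 0.0851 t 0.15
```

View pics/wrist0.png

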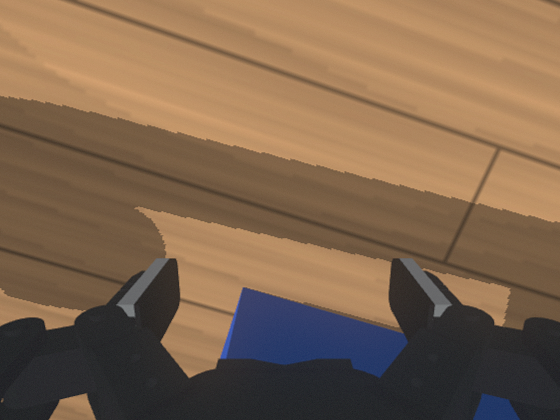

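```bash
python3 -m inch '[1,46,-18,0,-1.3, 1,92,-36,0,-2.6, 1,138,-54,0,-3.9, 1,184,-72,0,-5.2, 1,230,-90,0,-6.5, 1,276,-106,0,-7.8, 1,322,-124,0,-9.1, 1,367,-140,0,-10.5]'; python3 -m inch '[1,0,0,0,0, 1,0,0,0,0]'; python3 -c "
from h import *
go(.46,-.23,.30,-9)"
```

```text
clock: 0.95
eef_pos: [0.461, -0.2283, 0.3038]
tool_rot: [0.759, 0.651, -0.0, -0.0]
ft_force: [1.0, -1.0, -0.6]
grip_width: 0.0854
clock: 1.15
eef_pos: [0.4601, -0.2291, 0.3032]
tool_rot: [0.761, 0.649, -0.001, -0.001]
ft_force: [-0.7, 0.2, -0.1]
grip_width: 0.0856
shift [-0.9  0.   3.2] turn -0.0 yawy -9.03 pos [ 0.4601 -0.2291  0.3032] F [-0.7  0.2 -0.1] w 0.0856 t 1.15
```

Run:
```python
from h import *
c=snap('wrist','w1.png'); print(c['extrinsics'][:3,3]); snap('top','top1.png');snap('scene','scene1.png')
```

```text
[ 0.46946457 -0.16244268  0.37387035]
```

View pics/w1.png

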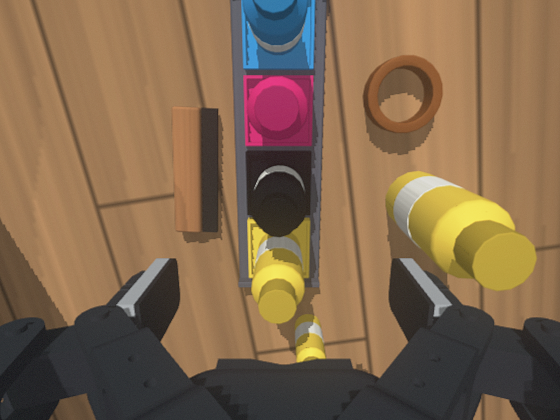

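View pics/top1.png

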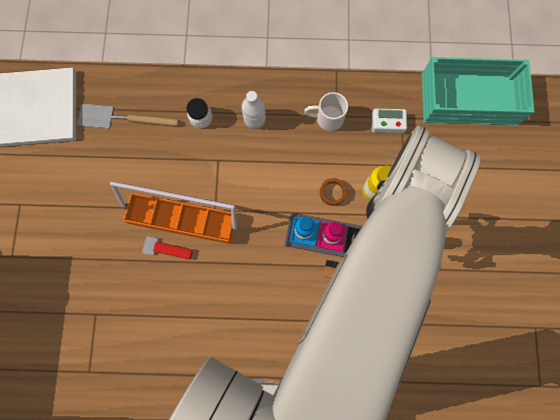

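Run:
```python
from h import *
c=dict(np.load('pics/w1.png.npz'))
for k,uv in dict(ye=(278,304),ma=(277,107),bk=(278,213)).items(): print(k,ray(c,uv,.133).round(4))
# saucer edges (z=.021 rims)
for k,uv in dict(cyBL=(244,69),cyBR=(313,70),maTL=(246,76),maTR=(312,76),maBL=(247,146),maBR=(312,146)).items(): print(k,ray(c,uv,.021).round(4))
print('bigyellow',ray(c,(502,256),.175).round(3))
t=dict(np.load('pics/top0.png.npz'))
print(ray(t,(373,198),.0).round(3))
```

```text
ye [ 0.4417 -0.3042  0.133 ]
ma [ 0.4645 -0.16    0.133 ]
bk [ 0.4534 -0.2322  0.133 ]
cyBL [ 0.4371 -0.1199  0.021 ]
cyBR [ 0.5012 -0.131   0.021 ]
maTL [ 0.4378 -0.1263  0.021 ]
maTR [ 0.4995 -0.1362  0.021 ]
maBL [ 0.4267 -0.1911  0.021 ]
maBR [ 0.4906 -0.2012  0.021 ]
bigyellow [ 0.587 -0.268  0.175]
[ 0.572 -0.279  0.   ]
```

```bash
python3 -c "
from h import *
go(.48,.11,.32,-9.5)"
```

```text
shift [339.8 -33.9 -16.2] turn 0.04 yawy -9.27 pos [ 0.4587 -0.2308  0.3037] F [ 0.5 -0.4  0.3] w 0.0851 t 1.3
```

```bash
python3 -m inch '[0.4,45,-5,-3,0, 0,90,-9,-6,0, -0.5,135,-14,-9,0, -1,180,-18,-12,0, -1,225,-23,-15,0, -1,270,-28,-16,0, -1,315,-32,-16,0, -1,340,-34,-16,0]'; python3 -m inch '[-1,0,0,0,0, -1,0,0,0,0]'
python3 - <<'E'
from h import *
go(.48,.11,.32,-9.5)
for n in ['wrist','top','scene']: snap(n,n+'2.png')
go(.48,.11,.32,-9.5)
E
```

```text
clock: 2.1
eef_pos: [0.4799, 0.1122, 0.3203]
tool_rot: [0.761, 0.648, 0.001, -0.0]
ft_force: [-0.9, -0.2, -0.4]
grip_width: -0.0001
clock: 2.3
eef_pos: [0.4799, 0.11, 0.3199]
tool_rot: [0.762, 0.648, -0.0, 0.0]
ft_force: [0.1, 0.0, -0.9]
grip_width: -0.0001
shift [ 0.   0.1 -0.1] turn 0.05 yawy -9.21 pos [0.4799 0.11   0.3199] F [ 0.1  0.  -0.9] w -0.0001 t 2.3
shift [ 0.7 -0.2 -0. ] turn 0.03 yawy -9.31 pos [0.4801 0.1093 0.32  ] F [0.1 1.  0.5] w -0.0001 t 2.45
```

View pics/wrist2.png

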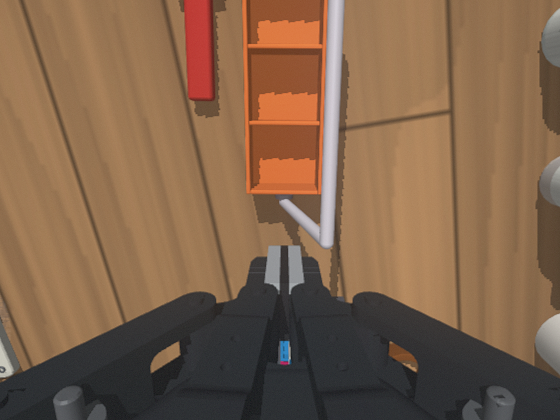

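View pics/scene2.png

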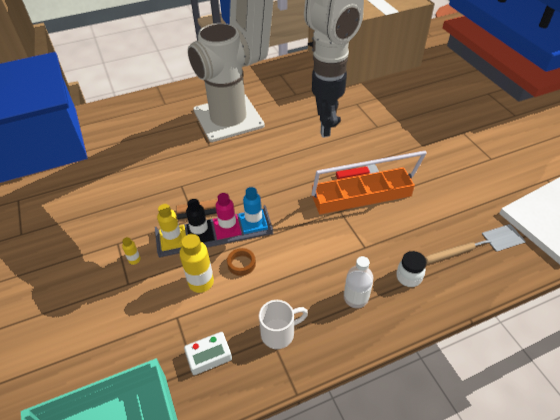

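Run:
```python
from h import *
c=dict(np.load('pics/wrist2.png.npz'))
A=ray(c,(247,192),.045);B=ray(c,(320,192),.045);C=ray(c,(245,0),.045);D=ray(c,(326,0),.045)
print(A,B,C,D)
print('div walls', ray(c,(284,121),.045),ray(c,(284,45),.045))
print(np.degrees(np.arctan2(-(C-A)[0],(C-A)[1])),np.degrees(np.arctan2((B-A)[1],(B-A)[0])),np.linalg.norm(B-A))
a=np.radians(-9.5); X=np.array([np.cos(a),np.sin(a),0]);Y=np.array([-np.sin(a),np.cos(a),0])
O=(A+B)/2+Y*.138; O[2]=0; print('origin',O)
from scipy.optimize import minimize
t=dict(np.load('pics/top0.png.npz')); s=dict(np.load('pics/scene0.png.npz'))
for q in (0,.1,.2,.3,.4):
    P=[O+X*.115*np.sin(q)+Y*y+[0,0,.045+.115*np.cos(q)] for y in(-.146,.146)]
    print(q,proj(c,P).round(0)[0],proj(t,P).round(0).tolist(),proj(s,P).round(0).tolist())
o=sensors.get_obs(); 
r=R.from_quat(o['tool_rot']).as_matrix(); tip=o['eef_pos']+r[:,2]*.073; 
for n in('wrist2','top2','scene2'): print(n,proj(dict(np.load(f'pics/{n}.png.npz')),tip))
```

```text
[0.43925971 0.10312875 0.045     ] [0.51200391 0.0913791  0.045     ] [0.46993891 0.27380839 0.045     ] [0.54029446 0.26239708 0.045     ]
div walls [0.48727242 0.16602404 0.045     ] [0.49798711 0.23226294 0.045     ]
-10.189946569940275 -9.175178699981497 0.07368699578452383
origin [0.49840838 0.23336134 0.        ]
0 [283. 240.] [[228.0, 219.0], [106.0, 195.0]] [[315.0, 162.0], [420.0, 143.0]]
0.1 [299. 240.] [[229.0, 214.0], [107.0, 190.0]] [[316.0, 165.0], [422.0, 146.0]]
0.2 [315. 240.] [[230.0, 209.0], [109.0, 186.0]] [[317.0, 169.0], [423.0, 149.0]]
0.3 [331. 238.] [[231.0, 205.0], [110.0, 182.0]] [[319.0, 172.0], [425.0, 153.0]]
0.4 [345. 236.] [[232.0, 201.0], [112.0, 178.0]] [[320.0, 176.0], [426.0, 156.0]]
wrist2 [[287.93279978 267.60298687]]
top2 [[214.0820177  208.20251095]]
scene2 [[324.4662348  134.98015836]]
```

Run:
```python
import cv2
a=cv2.imread('pics/top2.png')[130:280,90:290]; b=cv2.imread('pics/scene2.png')[60:220,290:440]
cv2.imwrite('pics/c4.png',cv2.resize(a,None,fx=4,fy=4,interpolation=cv2.INTER_CUBIC))
cv2.imwrite('pics/c5.png',cv2.resize(b,None,fx=3.7,fy=3.7,interpolation=cv2.INTER_CUBIC))
```

```text
(no output)
```

View pics/c4.png

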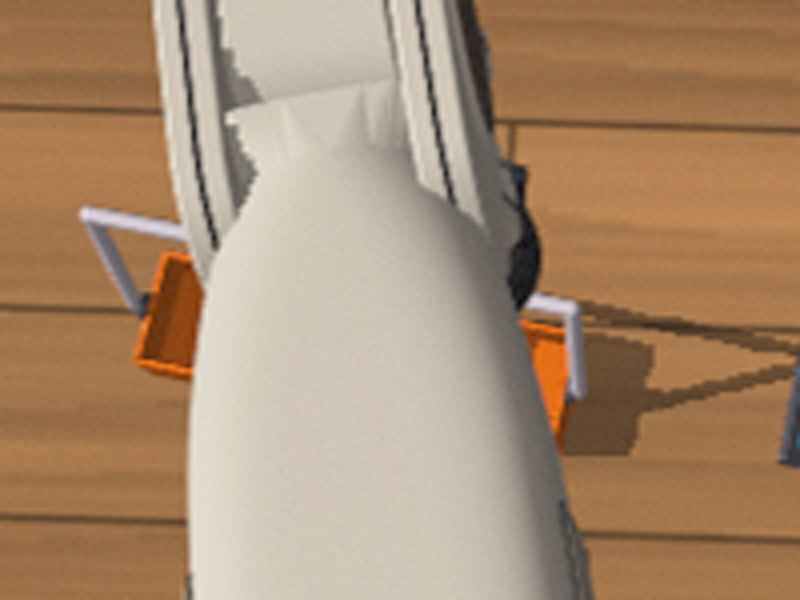

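View pics/c5.png

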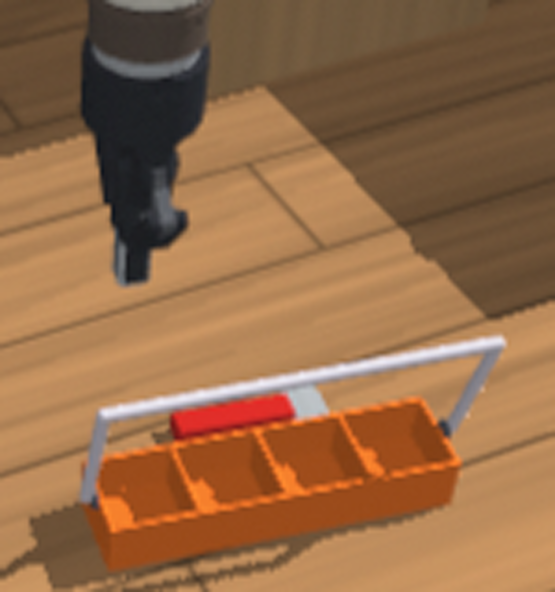

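```bash
cat >> h.py <<'E'
CY=-9.7
def car(x,y):
    a=np.radians(CY); return np.array([.500,.231])+np.array([np.cos(a)*x-np.sin(a)*y,np.sin(a)*x+np.cos(a)*y])
E
python3 -c "
from h import *
go(*car(-.008,0),.213,CY)"
```

```text
shift [123.4  -8.  106.9] turn 0.07 yawy -9.31 pos [0.4801 0.1093 0.32  ] F [0.1 1.  0.5] w -0.0001 t 2.45
```

```bash
python3 -m inch '[-1,42,-3,0,0, -1,84,-6,0,0, -1,123,-8,0,0, -1,123,-8,30,0, -1,123,-8,65,0, -1,123,-8,95,0, -1,123,-8,107,0, -1,123,-8,107,0]'
python3 - <<'E'
from h import *
go(*car(-.008,0),.213,CY)
for n in ['wrist','scene']: snap(n,n+'3.png')
E
```

```text
clock: 3.25
eef_pos: [0.4911, 0.2322, 0.2113]
tool_rot: [0.762, 0.648, -0.002, -0.001]
ft_force: [-0.3, 0.2, 1.0]
grip_width: 0.0001
shift [ 0.3  1.  -1.7] turn 0.08 yawy -9.25 pos [0.4911 0.2322 0.2113] F [-0.3  0.2  1. ] w 0.0001 t 3.25
```

View pics/scene3.png

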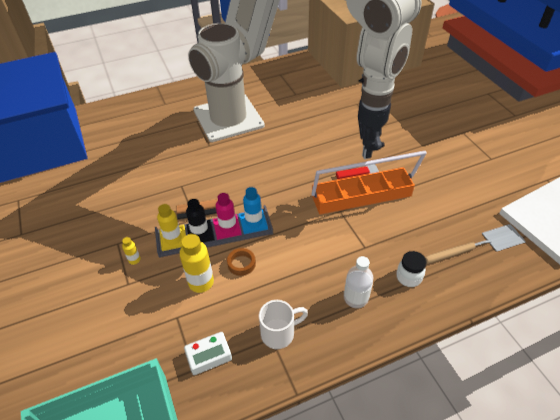

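View pics/wrist3.png

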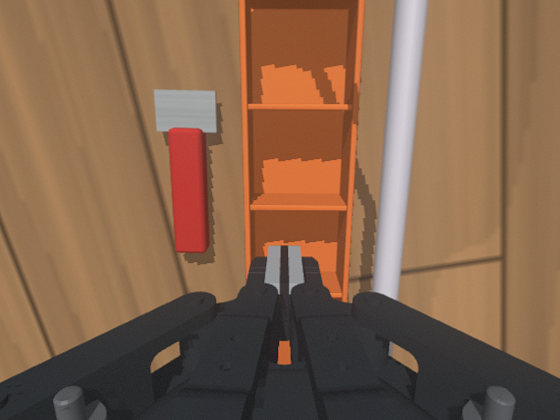

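```bash
python3 -m inch '[-1,0,15,0,0, -1,0,28,2,0, -1,0,39,4,0, -1,0,49,7,0, -1,0,57,12,0, -1,0,65,18,0, -1,0,72,24,0, -1,0,72,24,0]';python3 -m inch '[-1,0,7,7,0, -1,0,13,14,0, -1,0,19,22,0, -1,0,23,29,0, -1,0,27,37,0, -1,0,29,43,0, -1,0,31,48,0, -1,0,31,48,0]'
python3 - <<'E'
from h import *
go(*car(-.008,0),.213,CY)
for n in ['wrist','scene']: snap(n,n+'4.png')
E
```

```text
clock: 4.15
eef_pos: [0.5634, 0.2219, 0.1875]
tool_rot: [0.761, 0.648, -0.001, -0.0]
ft_force: [-0.5, -0.5, -0.8]
grip_width: -0.0
clock: 4.95
eef_pos: [0.5934, 0.2172, 0.1399]
tool_rot: [0.761, 0.649, -0.001, -0.0]
ft_force: [-2.5, -0.1, -0.4]
grip_width: -0.0003
shift [  -1.2 -102.5  -73. ] turn 0.09 yawy -9.14 pos [0.5934 0.2172 0.1399] F [-2.5 -0.1 -0.4] w -0.0003 t 4.95
```

View pics/scene4.png

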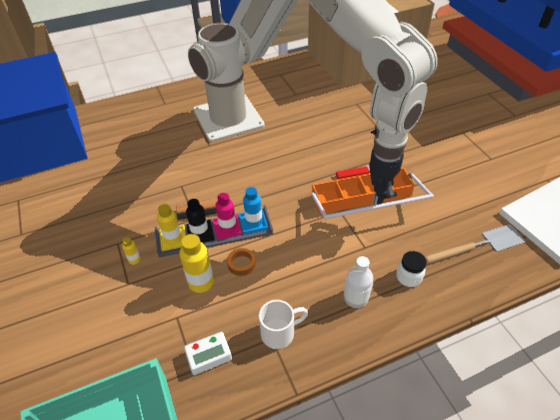

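View pics/wrist4.png

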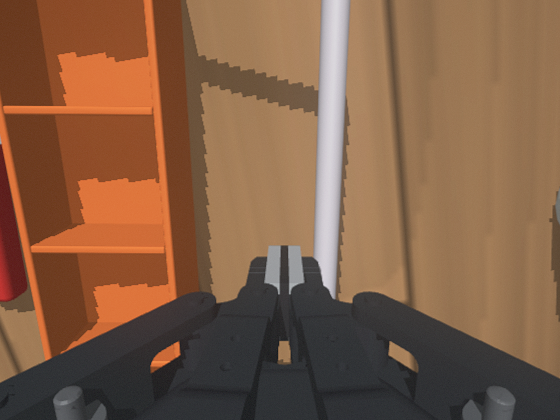

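```bash
python3 -m inch '[-1,0,-6,0,0, -1,0,-6,-25,0, -1,0,-6,-45,0, -1,0,10,-45,0, -1,0,18,-45,0, -1,0,18,-45,0]'; python3 -m inch '[-1,0,0,15,0, -1,0,0,25,0, -1,0,0,32,0, -1,0,0,38,0, -1,0,0,43,0, -1,0,0,46,0, -1,0,0,48,0]'
```

```text
clock: 5.65
eef_pos: [0.6122, 0.2143, 0.1862]
tool_rot: [0.761, 0.648, 0.001, 0.0]
ft_force: [-0.5, 0.2, -0.3]
grip_width: 0.0003
clock: 6.35
eef_pos: [0.6114, 0.2146, 0.1379]
tool_rot: [0.761, 0.649, 0.0, 0.0]
ft_force: [0.6, -0.2, 0.9]
grip_width: -0.0002
```

```bash
python3 -m inch '[-1,0,0,2,0, -1,0,0,4,0, -1,0,0,5,0, -1,0,0,6,0, -1,0,0,6,0]'; python3 -m inch '[-1,0,0,1,0, -1,0,0,1,0]'; python3 -m inch '[-1,0,0,1,0, -1,0,0,1,0]'
```

```text
clock: 6.85
eef_pos: [0.6112, 0.2146, 0.1318]
tool_rot: [0.761, 0.649, -0.0, -0.0]
ft_force: [0.3, -0.6, -0.3]
grip_width: 0.0002
clock: 7.05
eef_pos: [0.6112, 0.2145, 0.1309]
tool_rot: [0.761, 0.649, -0.0, -0.0]
ft_force: [0.0, -0.7, 0.1]
grip_width: 0.0003
clock: 7.25
eef_pos: [0.6112, 0.2145, 0.1307]
tool_rot: [0.761, 0.649, 0.0, 0.0]
ft_force: [-0.7, -0.9, 4.2]
grip_width: 0.0001
```

```bash
python3 -m inch '[-1,0,0,1,0, -1,0,0,1,0]'; python3 -m inch '[-1,0,0,1,0, -1,0,0,1,0]'
python3 - <<'E'
from h import *
snap('wrist','wrist5.png'); snap('scene','scene5.png')
E
```

```text
clock: 7.45
eef_pos: [0.6113, 0.2145, 0.1305]
tool_rot: [0.761, 0.649, 0.0, 0.0]
ft_force: [-2.5, -1.5, 8.5]
grip_width: 0.0001
clock: 7.65
eef_pos: [0.6113, 0.2146, 0.1304]
tool_rot: [0.761, 0.649, 0.001, 0.0]
ft_force: [-4.4, -1.5, 12.9]
grip_width: 0.0001
```

View pics/wrist5.png

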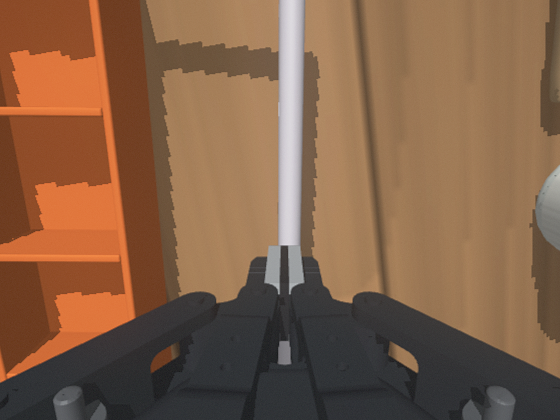

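```bash
python3 -m inch '[-1,0,0,-30,0, -1,0,0,-75,0, -1,0,0,-120,0, -1,0,0,-140,0, -1,0,0,-140,0]'
python3 - <<'E'
from h import *
go(.4775,-.091,.27,-9)
E
```

```text
clock: 8.25
eef_pos: [0.6128, 0.2151, 0.2725]
tool_rot: [0.761, 0.649, 0.004, 0.001]
ft_force: [0.7, 0.2, 0.4]
grip_width: -0.0002
shift [-323.7  -85.     0.6] turn -0.02 yawy -9.13 pos [0.6128 0.2151 0.2725] F [0.7 0.2 0.4] w -0.0002 t 8.25
```

```bash
python3 -m inch '[-1,-44,-12,0,0, 0,-88,-24,0,0, 1,-132,-36,0,0, 1,-176,-48,0,0, 1,-220,-60,0,0, 1,-264,-72,0,0, 1,-305,-82,0,0, 1,-324,-85,0,0]'; python3 -m inch '[1,0,0,0,0, 1,0,0,0,0]'
python3 - <<'E'
from h import *
go(.4775,-.091,.27,-9)
snap('wrist','wrist6.png'); snap('scene','scene6.png')
go(.4775,-.091,.27,-9)
E
```

```text
clock: 9.05
eef_pos: [0.4732, -0.0942, 0.2662]
tool_rot: [0.762, 0.647, -0.002, -0.001]
ft_force: [-0.1, 0.2, 0.3]
grip_width: 0.0854
clock: 9.25
eef_pos: [0.4753, -0.0919, 0.2667]
tool_rot: [0.762, 0.648, -0.0, -0.001]
ft_force: [0.7, 0.5, -0.3]
grip_width: 0.0852
shift [ 1.3  2.1 -3.3] turn -0.03 yawy -9.2 pos [ 0.4753 -0.0919  0.2667] F [ 0.7  0.5 -0.3] w 0.0852 t 9.25
shift [ 0.3  1.6 -2.9] turn -0.01 yawy -9.08 pos [ 0.4759 -0.0911  0.2671] F [ 1.   0.4 -0.4] w 0.0855 t 9.35
```

View pics/wrist6.png

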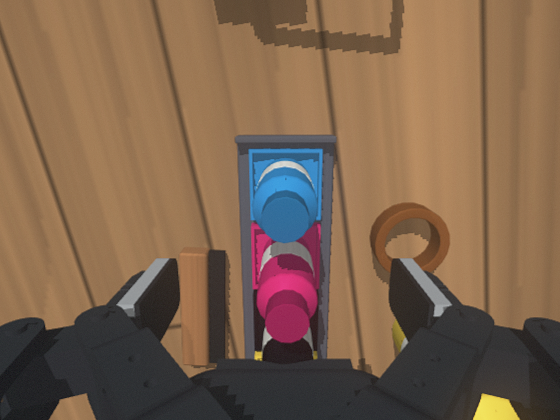

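View pics/scene6.png

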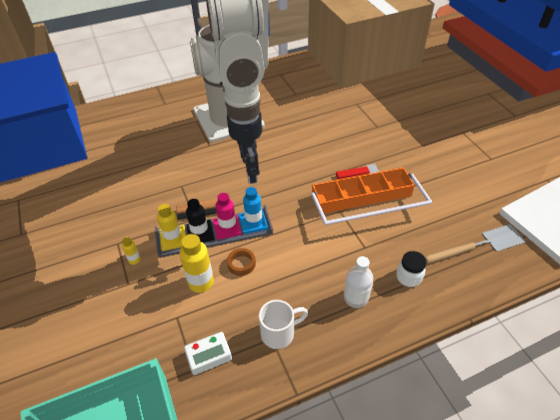

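Run:
```python
from h import *
c=dict(np.load('pics/wrist6.png.npz'))
for uv in [(286,217),(288,322)]: print(ray(c,uv,.133).round(4))
o=sensors.get_obs(); r=R.from_quat(o['tool_rot']).as_matrix()
print(proj(c,o['eef_pos']+r[:,2]*.073),proj(c,o['eef_pos']+r[:,2]*.06))
```

```text
[ 0.4754 -0.0876  0.133 ]
[ 0.4652 -0.1596  0.133 ]
[[288.52389252 264.72686938]] [[288.86725846 278.3262261 ]]
```

```bash
python3 -m inch '[1,2,1,30,0, 1,2,1,60,0, 1,2,1,85,0, 1,2,1,105,0, 1,2,1,118,0, 1,2,1,125,0, 1,2,1,125,0]'; python3 -c "
from h import *
snap('wrist','wrist7.png');go(.4772,-.0895,.141,-9)"
```

```text
clock: 10.05
eef_pos: [0.4768, -0.089, 0.1418]
tool_rot: [0.761, 0.649, -0.001, -0.001]
ft_force: [-0.1, 0.1, 0.9]
grip_width: 0.0852
shift [-0.2 -0.1  1.7] turn -0.01 yawy -9.05 pos [ 0.4774 -0.0893  0.1427] F [0.2 0.2 0.2] w 0.0854 t 10.1
```

View pics/wrist7.png

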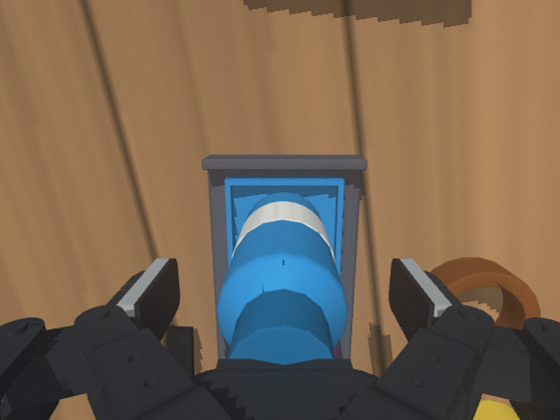

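```bash
python3 -m inch '[0.5,0,0,0,0, 0.1,0,0,0,0, -0.3,0,0,0,0, -1,0,0,0,0, -1,0,0,0,0, -1,0,0,0,0, -1,0,0,0,0]'; python3 -m inch '[-1,0,0,-5,0, -1,0,0,-20,0, -1,0,0,-20,0]'; python3 -c "
from h import *
snap('wrist','wrist8.png');snap('scene','scene8.png')"
```

```text
clock: 10.8
eef_pos: [0.4773, -0.0901, 0.144]
tool_rot: [0.761, 0.648, 0.0, 0.0]
ft_force: [-1.7, 1.2, 5.3]
grip_width: 0.0442
clock: 11.1
eef_pos: [0.4783, -0.0903, 0.1644]
tool_rot: [0.761, 0.648, 0.001, 0.001]
ft_force: [0.7, 0.3, -2.6]
grip_width: 0.0449
```

View pics/wrist8.png

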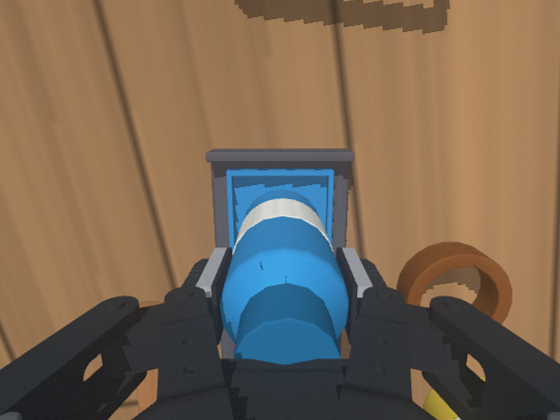

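View pics/scene8.png

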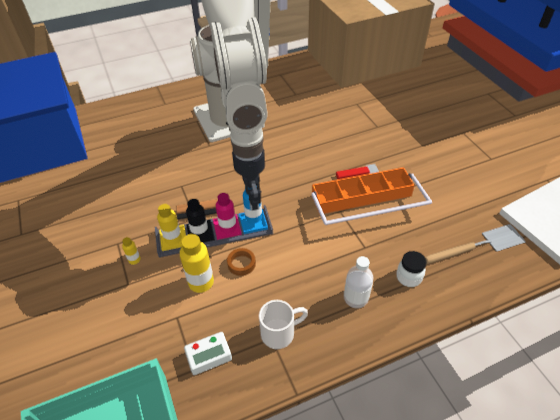

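```bash
python3 -m inch '[-1,0,0,-35,0, -1,0,0,-75,0, -1,0,0,-106,0, -1,0,0,-106,0]'; python3 -c "
from h import *
print(car(0,.102));go(*car(0,.102),.27,-9.6)"
```

```text
clock: 11.6
eef_pos: [0.4794, -0.0905, 0.2729]
tool_rot: [0.761, 0.649, 0.003, 0.003]
ft_force: [1.4, 0.6, -2.8]
grip_width: 0.0441
[0.51718592 0.33154175]
shift [422.7 -29.8   2.5] turn 0.08 yawy -9.14 pos [ 0.4794 -0.0905  0.2729] F [ 1.4  0.6 -2.8] w 0.0441 t 11.6
```

```bash
python3 -m inch '[-1,20,-1,0,0, -1,55,-4,0,0, -1,95,-7,0,0, -1,135,-10,0,0, -1,175,-12,0,0, -1,215,-15,0,0, -1,255,-18,0,0, -1,295,-21,0,0]'; python3 -c "
from h import *
go(*car(0,.102),.27,-9.6)"
```

```text
clock: 12.4
eef_pos: [0.5025, 0.2059, 0.2667]
tool_rot: [0.761, 0.649, -0.002, -0.0]
ft_force: [1.2, 0.4, -3.1]
grip_width: 0.0447
shift [126.4  -5.5  -3.5] turn 0.08 yawy -9.13 pos [0.5025 0.2059 0.2667] F [ 1.2  0.4 -3.1] w 0.0447 t 12.4
```

```bash
python3 -m inch '[-1,35,-2,0,0, -1,70,-4,0,0, -1,100,-6,0,0, -1,118,-8,0,0, -1,128,-9,0,0, -1,128,-9,0,0, -1,128,-9,0,0]'; python3 -c "
from h import *
go(*car(0,.102),.27,-9.6);snap('wrist','wrist9.png')
go(*car(0,.102),.27,-9.6)"
```

```text
clock: 13.1
eef_pos: [0.5145, 0.3314, 0.2678]
tool_rot: [0.761, 0.648, -0.001, 0.0]
ft_force: [0.4, -0.0, -2.1]
grip_width: 0.0448
shift [ 0.5  2.7 -2.2] turn 0.07 yawy -9.16 pos [0.5145 0.3314 0.2678] F [ 0.4 -0.  -2.1] w 0.0448 t 13.1
shift [ 0.8  2.5 -1.7] turn 0.07 yawy -9.2 pos [0.5146 0.3312 0.2683] F [ 0.6  0.1 -1.8] w 0.0445 t 13.15
```

View pics/wrist9.png

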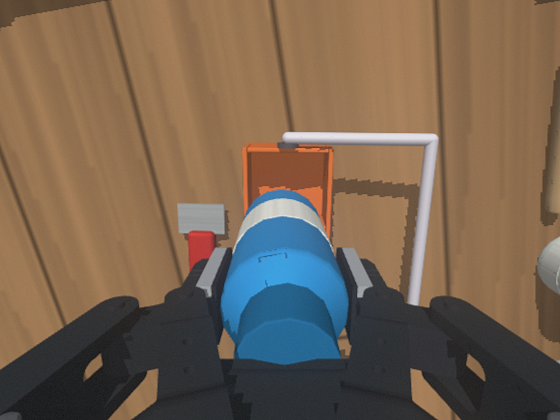

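```bash
python3 -m inch '[-1,1,2.5,20,0, -1,1,2.5,50,0, -1,1,2.5,75,0, -1,1,2.5,95,0, -1,1,2.5,108,0, -1,1,2.5,116,0, -1,1,2.5,116,0]'; python3 -c "
from h import *
go(*car(0,.102),.139,-9.6);snap('wrist','wrist10.png')"
```

```text
clock: 13.85
eef_pos: [0.5172, 0.3321, 0.1522]
tool_rot: [0.761, 0.648, -0.001, -0.0]
ft_force: [0.5, -1.1, -2.1]
grip_width: 0.0442
shift [-0.6  0.1 13.2] turn 0.07 yawy -9.18 pos [0.5172 0.3321 0.1522] F [ 0.5 -1.1 -2.1] w 0.0442 t 13.85
```

View pics/wrist10.png

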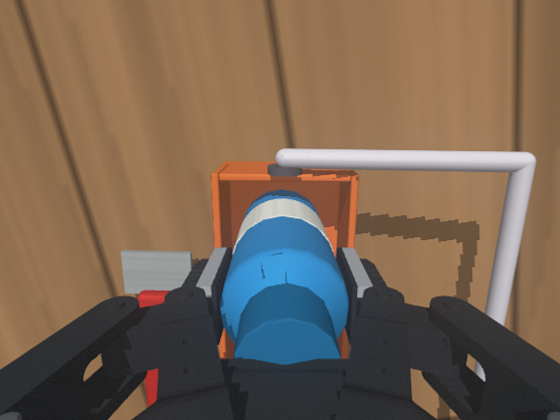

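Centred in the pocket in x. The bottle is now inside the rim; I'll lower it gently to contact.

```bash
python3 -m inch '[-1,0,0,4,0, -1,0,0,8,0, -1,0,0,10,0, -1,0,0,11,0, -1,0,0,11,0]'; python3 -m inch '[-1,0,0,1,0, -1,0,0,1,0]'
```

```text
clock: 14.4
eef_pos: [0.5173, 0.333, 0.1418]
tool_rot: [0.761, 0.649, -0.0, 0.0]
ft_force: [-0.2, -0.0, -2.3]
grip_width: 0.0447
clock: 14.6
eef_pos: [0.5174, 0.333, 0.1409]
tool_rot: [0.761, 0.649, 0.0, -0.0]
ft_force: [0.2, -0.2, -3.1]
grip_width: 0.0444
```

```bash
python3 -m inch '[-1,0,0,1,0, -1,0,0,1,0]'
```

```text
clock: 14.8
eef_pos: [0.5173, 0.3329, 0.1398]
tool_rot: [0.761, 0.649, -0.0, 0.0]
ft_force: [0.0, -0.2, -3.0]
grip_width: 0.0444
```

```bash
python3 -m inch '[-1,0,0,0.7,0, -1,0,0,0.7,0]'; python3 -m inch '[-1,0,0,0.7,0, -1,0,0,0.7,0]'
```

```text
clock: 15.0
eef_pos: [0.5174, 0.3329, 0.1392]
tool_rot: [0.761, 0.649, 0.0, 0.0]
ft_force: [-0.1, -0.0, -2.5]
grip_width: 0.0445
clock: 15.2
eef_pos: [0.5174, 0.333, 0.139]
tool_rot: [0.761, 0.649, 0.0, -0.0]
ft_force: [-1.1, 0.1, 1.8]
grip_width: 0.0446
```

```bash
python3 -m inch '[0.2,0,0,0,0, 0.4,0,0,0,0, 0.7,0,0,0,0, 1,0,0,0,0, 1,0,0,0,0, 1,0,0,-10,0, 1,0,0,-40,0, 1,0,0,-80,0]'; python3 -m inch '[1,0,0,-30,0, 1,0,0,-50,0, 1,0,0,-50,0]'; python3 -c "
from h import *
snap('wrist','wrist11.png');go(.4663,-.161,.27,-9)"
```

```text
clock: 16.0
eef_pos: [0.5162, 0.3322, 0.2177]
tool_rot: [0.761, 0.649, -0.002, -0.0]
ft_force: [0.3, 1.1, 0.5]
grip_width: 0.0852
clock: 16.3
eef_pos: [0.5188, 0.3339, 0.2735]
tool_rot: [0.761, 0.649, 0.004, 0.001]
ft_force: [1.2, -0.2, -0.5]
grip_width: 0.0857
shift [-496.4   27.3   -0.5] turn -0.02 yawy -9.13 pos [0.5181 0.3334 0.271 ] F [-0.2 -0.3 -1.2] w 0.0855 t 16.35
```

View pics/wrist11.png

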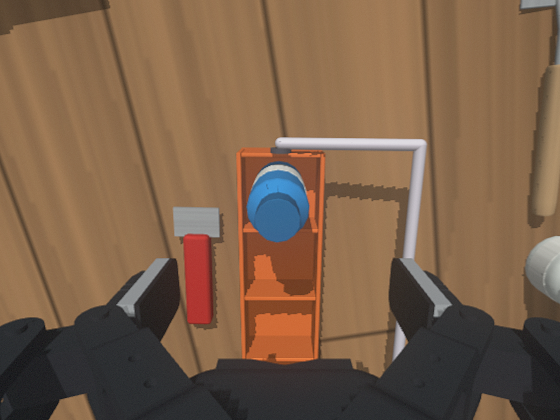

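```bash
python3 -m inch '[1,-40,2,0,0, 1,-85,5,0,0, 1,-130,7,0,0, 1,-175,10,0,0, 1,-220,12,0,0, 1,-265,14,0,0, 1,-310,17,0,0, 1,-355,19,0,0]'; python3 -c "
from h import *
go(.4668,-.1612,.27,-9)"
```

```text
clock: 17.15
eef_pos: [0.4785, -0.0222, 0.2671]
tool_rot: [0.761, 0.649, -0.001, -0.001]
ft_force: [0.3, -0.1, 0.8]
grip_width: 0.085
shift [-139.1   10.5   -2.8] turn -0.02 yawy -9.12 pos [ 0.4785 -0.0222  0.2671] F [ 0.3 -0.1  0.8] w 0.085 t 17.15
```

```bash
python3 -m inch '[1,-45,3,0,0, 1,-85,6,0,0, 1,-120,8,0,0, 1,-138,10,0,0, 1,-138,10,0,0, 1,-138,10,0,0]'; python3 -c "
from h import *
snap('wrist','wrist12.png');c=dict(np.load('pics/wrist12.png.npz'))
go(.4668,-.1612,.1425,-9)"
```

```text
clock: 17.75
eef_pos: [0.467, -0.1583, 0.2673]
tool_rot: [0.762, 0.648, -0.0, -0.001]
ft_force: [-0.1, 0.6, -0.0]
grip_width: 0.0853
shift [ -3.6   0.4 125.1] turn -0.02 yawy -9.12 pos [ 0.4672 -0.1577  0.2676] F [-0.7 -0.   0.3] w 0.0854 t 17.8
```

View pics/wrist12.png

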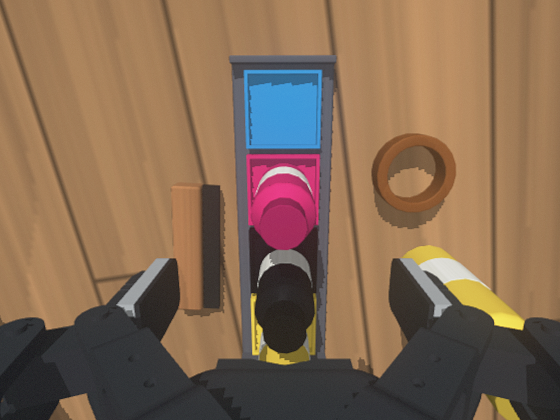

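```bash
python3 -m inch '[1,-3.5,0,30,0, 1,-3.5,0,60,0, 1,-3.5,0,85,0, 1,-3.5,0,105,0, 1,-3.5,0,118,0, 1,-3.5,0,125,0, 1,-3.5,0,125,0]'; python3 -m inch '[0.5,0,0,0,0, 0.1,0,0,0,0, -0.3,0,0,0,0, -1,0,0,0,0, -1,0,0,0,0, -1,0,0,0,0, -1,0,0,0,0]'; python3 -m inch '[-1,0,0,-5,0, -1,0,0,-20,0, -1,0,0,-50,0, -1,0,0,-90,0, -1,0,0,-127,0, -1,0,0,-127,0]';python3 -c "
from h import *
snap('wrist','wrist13.png')
go(*car(0,.034),.27,-9.6)"
```

```text
clock: 18.5
eef_pos: [0.4666, -0.1606, 0.1425]
tool_rot: [0.761, 0.649, -0.001, -0.001]
ft_force: [-0.6, 1.4, 0.8]
grip_width: 0.0853
clock: 19.2
eef_pos: [0.4673, -0.162, 0.1447]
tool_rot: [0.761, 0.648, 0.0, 0.001]
ft_force: [-2.3, 0.2, 6.0]
grip_width: 0.0447
clock: 19.8
eef_pos: [0.4698, -0.1628, 0.2763]
tool_rot: [0.761, 0.648, 0.003, 0.005]
ft_force: [0.5, -0.7, -1.6]
grip_width: 0.0444
shift [427.5 -31.2   2.7] turn 0.08 yawy -9.14 pos [ 0.4686 -0.1625  0.2734] F [ 0.1 -0.9 -3.2] w 0.0443 t 19.85
```

View pics/wrist13.png

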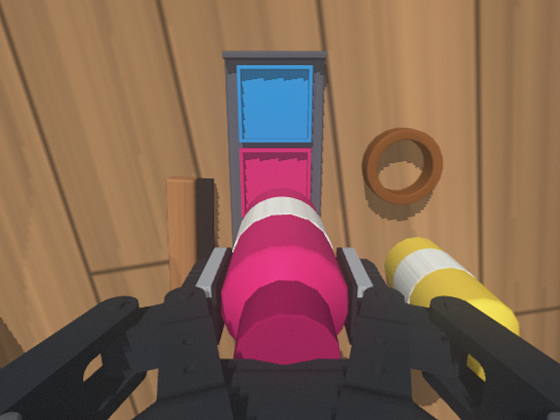

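```bash
python3 -m inch '[-1,20,-1,0,0, -1,55,-4,0,0, -1,95,-7,0,0, -1,135,-10,0,0, -1,175,-13,0,0, -1,215,-16,0,0, -1,255,-19,0,0, -1,295,-22,0,0]'; python3 -c "
from h import *
go(*car(0,.034),.27,-9.6)"
```

```text
clock: 20.65
eef_pos: [0.4912, 0.1342, 0.2685]
tool_rot: [0.761, 0.649, -0.002, -0.001]
ft_force: [0.5, -0.2, -1.8]
grip_width: 0.0447
shift [130.9  -6.4  -1.6] turn 0.08 yawy -9.14 pos [0.4912 0.1342 0.2685] F [ 0.5 -0.2 -1.8] w 0.0447 t 20.65
```

```bash
python3 -m inch '[-1,35,-2,0,0, -1,70,-4,0,0, -1,100,-6,0,0, -1,120,-7,0,0, -1,132,-7,0,0, -1,132,-7,0,0, -1,132,-7,0,0]'; python3 -c "
from h import *
go(*car(0,.034),.27,-9.6);snap('wrist','wrist14.png')
go(*car(0,.034),.27,-9.6)"
```

```text
clock: 21.35
eef_pos: [0.5059, 0.2635, 0.2695]
tool_rot: [0.761, 0.648, -0.001, 0.0]
ft_force: [-0.8, -0.5, -2.0]
grip_width: 0.0445
shift [ 1.  -0.4 -0.5] turn 0.07 yawy -9.15 pos [0.5059 0.2635 0.2695] F [-0.8 -0.5 -2. ] w 0.0445 t 21.35
shift [ 1.3 -0.6 -0.1] turn 0.07 yawy -9.19 pos [0.5061 0.2632 0.2699] F [ 0.6 -0.7 -2.9] w 0.0445 t 21.4
```

View pics/wrist14.png

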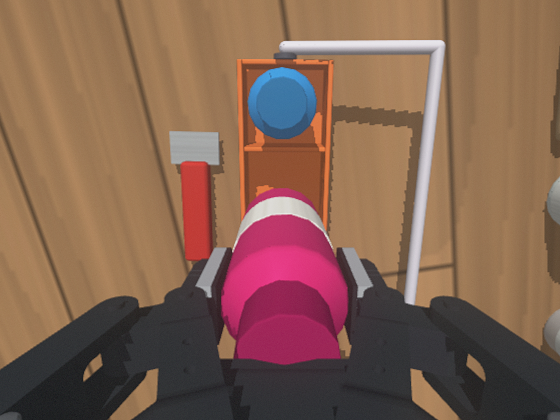

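```bash
python3 -m inch '[-1,1,-0.5,20,0, -1,1,-0.5,50,0, -1,1,-0.5,75,0, -1,1,-0.5,95,0, -1,1,-0.5,108,0, -1,1,-0.5,118,0, -1,1,-0.5,118,0]'; python3 -m inch '[-1,0,0,4,0, -1,0,0,8,0, -1,0,0,10,0, -1,0,0,11,0, -1,0,0,11,0]'
```

```text
clock: 22.1
eef_pos: [0.5056, 0.2645, 0.1515]
tool_rot: [0.761, 0.648, -0.001, -0.0]
ft_force: [-0.2, 0.2, -2.8]
grip_width: 0.0446
clock: 22.6
eef_pos: [0.506, 0.2655, 0.1416]
tool_rot: [0.761, 0.649, 0.0, 0.0]
ft_force: [-0.3, 0.6, -3.4]
grip_width: 0.0442
```

```bash
python3 -m inch '[-1,0,0,0.8,0, -1,0,0,0.8,0]'; python3 -m inch '[-1,0,0,0.8,0, -1,0,0,0.8,0]'
```

```text
clock: 22.8
eef_pos: [0.506, 0.2654, 0.1407]
tool_rot: [0.761, 0.649, 0.0, 0.0]
ft_force: [0.1, -0.4, -2.4]
grip_width: 0.0446
clock: 23.0
eef_pos: [0.506, 0.2654, 0.1399]
tool_rot: [0.761, 0.649, 0.0, 0.0]
ft_force: [0.2, -0.1, -1.7]
grip_width: 0.0449
```

```bash
python3 -m inch '[-1,0,0,0.6,0, -1,0,0,0.6,0]'
```

```text
clock: 23.2
eef_pos: [0.5061, 0.2655, 0.1398]
tool_rot: [0.761, 0.649, 0.0, 0.0]
ft_force: [-1.1, 0.2, 1.9]
grip_width: 0.0446
```

Contact. Release and go for black.

```bash
python3 -m inch '[0.2,0,0,0,0, 0.4,0,0,0,0, 0.7,0,0,0,0, 1,0,0,0,0, 1,0,0,0,0, 1,0,0,-10,0, 1,0,0,-40,0, 1,0,0,-80,0]'; python3 -m inch '[1,0,0,-30,0, 1,0,0,-50,0, 1,0,0,-50,0]'; python3 -c "
from h import *
snap('wrist','wrist15.png');go(.4555,-.233,.27,-9)"
```

```text
clock: 24.0
eef_pos: [0.5048, 0.2648, 0.2187]
tool_rot: [0.761, 0.649, -0.002, -0.001]
ft_force: [1.0, 0.0, -0.3]
grip_width: 0.0857
clock: 24.3
eef_pos: [0.5076, 0.2662, 0.274]
tool_rot: [0.761, 0.649, 0.004, 0.001]
ft_force: [1.4, -0.0, 0.2]
grip_width: 0.0855
shift [-5.006e+02  2.860e+01  3.000e-01] turn -0.02 yawy -9.13 pos [0.5068 0.2658 0.2716] F [-0.8  0.2 -0.6] w 0.0856 t 24.35
```

View pics/wrist15.png

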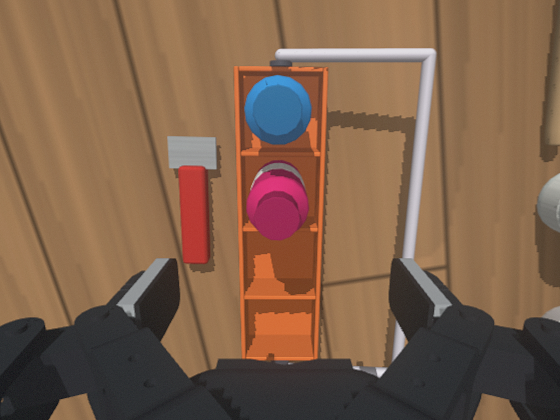

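```bash
python3 -m inch '[1,-40,2,0,0, 1,-85,5,0,0, 1,-130,7,0,0, 1,-175,10,0,0, 1,-220,12,0,0, 1,-265,14,0,0, 1,-310,17,0,0, 1,-355,19,0,0]'; python3 -c "
from h import *
go(.4555,-.233,.27,-9)"
```

```text
clock: 25.15
eef_pos: [0.4671, -0.0897, 0.268]
tool_rot: [0.761, 0.649, -0.001, -0.001]
ft_force: [0.1, 0.3, 1.3]
grip_width: 0.0855
shift [-143.3   11.2   -2.1] turn -0.02 yawy -9.13 pos [ 0.4671 -0.0897  0.268 ] F [0.1 0.3 1.3] w 0.0855 t 25.15
```

```bash
python3 -m inch '[1,-45,3,0,0, 1,-85,6,0,0, 1,-120,9,0,0, 1,-140,11,0,0, 1,-140,11,0,0, 1,-140,11,0,0]'; python3 -c "
from h import *
snap('wrist','wrist16.png')
go(.4555,-.233,.1425,-9)"
```

```text
clock: 25.75
eef_pos: [0.4562, -0.228, 0.268]
tool_rot: [0.762, 0.648, -0.0, -0.001]
ft_force: [-0.1, -0.7, 0.5]
grip_width: 0.0853
shift [ -5.8   0.2 125.8] turn -0.02 yawy -9.13 pos [ 0.4565 -0.2274  0.2683] F [0.5 0.6 0.4] w 0.0853 t 25.8
```

View pics/wrist16.png

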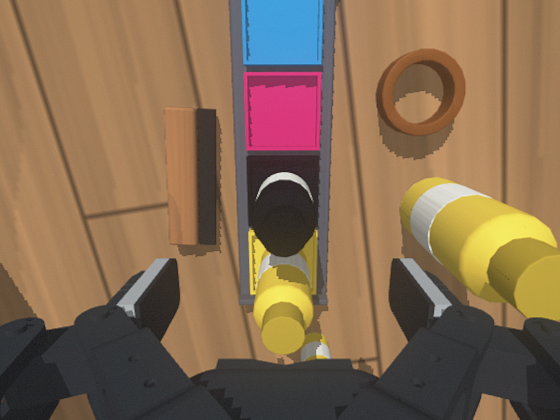

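```bash
python3 -m inch '[1,-5.5,0.5,30,0, 1,-5.5,0.5,60,0, 1,-5.5,0.5,85,0, 1,-5.5,0.5,105,0, 1,-5.5,0.5,118,0, 1,-5.5,0.5,125,0, 1,-5.5,0.5,125,0]'; python3 -m inch '[0.5,0,0,0,0, 0.1,0,0,0,0, -0.3,0,0,0,0, -1,0,0,0,0, -1,0,0,0,0, -1,0,0,0,0, -1,0,0,0,0]'; python3 -m inch '[-1,0,0,-5,0, -1,0,0,-20,0, -1,0,0,-50,0, -1,0,0,-90,0, -1,0,0,-127,0, -1,0,0,-127,0]';python3 -c "
from h import *
snap('wrist','wrist17.png')
go(*car(0,-.034),.27,-9.6)"
```

```text
clock: 26.5
eef_pos: [0.4562, -0.2323, 0.1433]
tool_rot: [0.761, 0.649, -0.0, -0.001]
ft_force: [-0.3, -0.2, -0.0]
grip_width: 0.0855
clock: 27.2
eef_pos: [0.4568, -0.2338, 0.1455]
tool_rot: [0.761, 0.648, 0.0, 0.001]
ft_force: [-2.4, 0.2, 6.0]
grip_width: 0.0441
clock: 27.8
eef_pos: [0.4591, -0.2349, 0.2773]
tool_rot: [0.761, 0.648, 0.002, 0.005]
ft_force: [0.7, -0.1, -1.8]
grip_width: 0.0445
shift [432.2 -32.9   3.3] turn 0.08 yawy -9.14 pos [ 0.4581 -0.2344  0.2745] F [-0.4  0.1 -1.7] w 0.0446 t 27.85
```

View pics/wrist17.png

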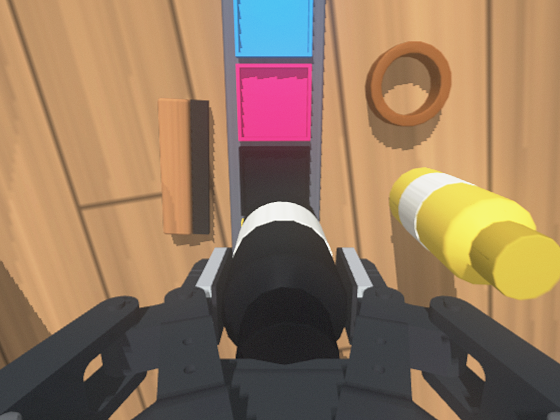

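```bash
python3 -m inch '[-1,20,-1,0,0, -1,55,-4,0,0, -1,95,-7,0,0, -1,135,-10,0,0, -1,175,-13,0,0, -1,215,-16,0,0, -1,255,-19,0,0, -1,295,-22,0,0]'; python3 -m inch '[-1,35,-3,0,0, -1,70,-5,0,0, -1,100,-7,0,0, -1,120,-8,0,0, -1,136,-9,0,0, -1,136,-9,0,0, -1,136,-9,0,0]'; python3 -c "
from h import *
go(*car(0,-.034),.27,-9.6);snap('wrist','wrist18.png')
go(*car(0,-.034),.152,-9.6)"
```

```text
clock: 28.65
eef_pos: [0.4808, 0.0626, 0.2697]
tool_rot: [0.761, 0.648, -0.001, -0.001]
ft_force: [0.4, -0.4, -1.3]
grip_width: 0.0444
clock: 29.35
eef_pos: [0.4941, 0.1965, 0.2704]
tool_rot: [0.761, 0.649, -0.001, -0.0]
ft_force: [0.1, 0.2, -0.7]
grip_width: 0.0446
shift [1.  0.1 0.4] turn 0.08 yawy -9.13 pos [0.4941 0.1965 0.2704] F [ 0.1  0.2 -0.7] w 0.0446 t 29.35
shift [1.600e+00 1.000e-01 1.187e+02] turn 0.07 yawy -9.17 pos [0.4941 0.1961 0.2707] F [ 0.3  0.3 -1.3] w 0.0445 t 29.4
```

View pics/wrist18.png

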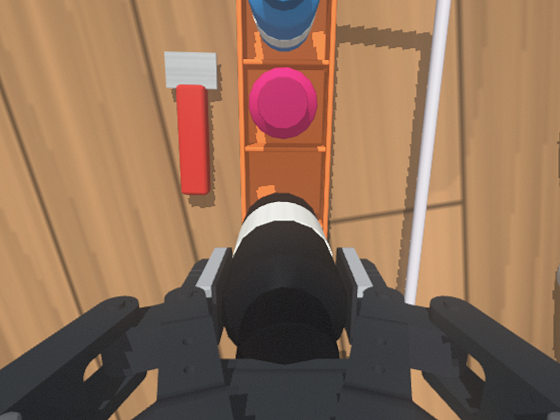

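```bash
python3 -m inch '[-1,1,0,20,0, -1,1,0,50,0, -1,1,0,75,0, -1,1,0,95,0, -1,1,0,108,0, -1,1,0,118,0, -1,1,0,118,0]'; python3 -m inch '[-1,0,0,4,0, -1,0,0,8,0, -1,0,0,10,0, -1,0,0,11,0, -1,0,0,11,0]'
```

```text
clock: 30.1
eef_pos: [0.4938, 0.1966, 0.152]
tool_rot: [0.762, 0.648, -0.001, -0.0]
ft_force: [-0.2, -0.4, -2.1]
grip_width: 0.0442
clock: 30.6
eef_pos: [0.4946, 0.1979, 0.1424]
tool_rot: [0.761, 0.649, 0.0, 0.0]
ft_force: [-0.8, -0.4, -2.3]
grip_width: 0.0445
```

```bash
python3 -m inch '[-1,0,0,0.8,0, -1,0,0,0.8,0]'; python3 -m inch '[-1,0,0,0.8,0, -1,0,0,0.8,0]'; python3 -m inch '[-1,0,0,0.6,0, -1,0,0,0.6,0]'
```

```text
clock: 30.8
eef_pos: [0.4947, 0.1979, 0.1416]
tool_rot: [0.761, 0.649, 0.0, 0.0]
ft_force: [-0.9, 0.1, -0.8]
grip_width: 0.0446
clock: 31.0
eef_pos: [0.4947, 0.1978, 0.1407]
tool_rot: [0.761, 0.649, 0.0, 0.0]
ft_force: [0.5, 0.5, -1.2]
grip_width: 0.0445
clock: 31.2
eef_pos: [0.4947, 0.1979, 0.1406]
tool_rot: [0.761, 0.649, 0.0, -0.0]
ft_force: [-1.0, -0.1, 2.6]
grip_width: 0.0444
```

```bash
python3 -m inch '[0.2,0,0,0,0, 0.4,0,0,0,0, 0.7,0,0,0,0, 1,0,0,0,0, 1,0,0,0,0, 1,0,0,-10,0, 1,0,0,-40,0, 1,0,0,-80,0]'; python3 -m inch '[1,0,0,-30,0, 1,0,0,-50,0, 1,0,0,-50,0]'; python3 -c "
from h import *
snap('wrist','wrist19.png');go(.4443,-.305,.27,-9)"
```

```text
clock: 32.0
eef_pos: [0.4934, 0.1973, 0.2197]
tool_rot: [0.761, 0.649, -0.002, -0.001]
ft_force: [-0.2, 0.0, 0.5]
grip_width: 0.0856
clock: 32.3
eef_pos: [0.4963, 0.1985, 0.2746]
tool_rot: [0.761, 0.649, 0.004, 0.001]
ft_force: [0.5, 0.3, -0.8]
grip_width: 0.0855
shift [-504.9   29.4    1.2] turn -0.02 yawy -9.14 pos [0.4954 0.1982 0.2723] F [ 0.5 -0.3 -0.6] w 0.0852 t 32.35
```

View pics/wrist19.png

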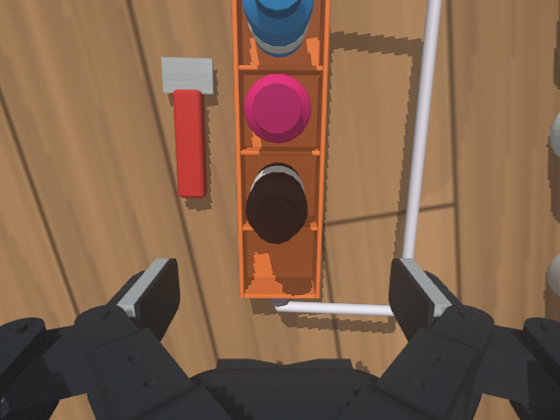

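```bash
python3 -m inch '[1,-40,2,0,0, 1,-85,5,0,0, 1,-130,7,0,0, 1,-175,10,0,0, 1,-220,12,0,0, 1,-265,14,0,0, 1,-310,17,0,0, 1,-355,19,0,0]'; python3 -m inch '[1,-45,3,0,0, 1,-85,6,0,0, 1,-120,9,0,0, 1,-145,11,0,0, 1,-145,11,0,0, 1,-145,11,0,0]'; python3 -c "
from h import *
snap('wrist','wrist20.png')
go(.4443,-.305,.1425,-9)"
```

```text
clock: 33.15
eef_pos: [0.4558, -0.1572, 0.2688]
tool_rot: [0.761, 0.649, -0.001, -0.001]
ft_force: [0.5, -0.5, 1.2]
grip_width: 0.0851
clock: 33.75
eef_pos: [0.444, -0.3004, 0.2686]
tool_rot: [0.762, 0.648, -0.0, -0.002]
ft_force: [-0.5, 0.6, -0.1]
grip_width: 0.0855
shift [ -5.3   1.1 126.4] turn -0.02 yawy -9.13 pos [ 0.4443 -0.2998  0.2689] F [ 0.2  0.3 -0.1] w 0.0852 t 33.8
```

View pics/wrist20.png

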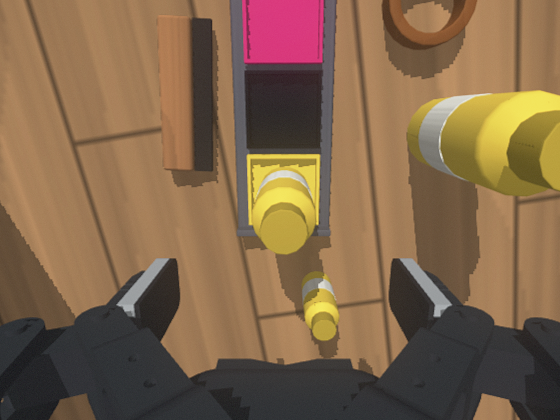

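```bash
python3 -m inch '[1,-6,1,30,0, 1,-6,1,60,0, 1,-6,1,85,0, 1,-6,1,105,0, 1,-6,1,118,0, 1,-6,1,125,0, 1,-6,1,125,0]'; python3 -m inch '[0.5,0,0,0,0, 0.1,0,0,0,0, -0.3,0,0,0,0, -1,0,0,0,0, -1,0,0,0,0, -1,0,0,0,0, -1,0,0,0,0]'; python3 -m inch '[-1,0,0,-5,0, -1,0,0,-20,0, -1,0,0,-50,0, -1,0,0,-90,0, -1,0,0,-127,0, -1,0,0,-127,0]';python3 -c "
from h import *
snap('wrist','wrist21.png')
go(*car(0,-.102),.27,-9.6)"
```

```text
clock: 34.5
eef_pos: [0.4445, -0.3052, 0.1441]
tool_rot: [0.761, 0.649, -0.0, -0.001]
ft_force: [0.1, -0.5, 0.6]
grip_width: 0.0852
clock: 35.2
eef_pos: [0.4449, -0.307, 0.1464]
tool_rot: [0.761, 0.648, 0.0, 0.001]
ft_force: [-1.7, 0.5, 5.7]
grip_width: 0.0443
clock: 35.8
eef_pos: [0.4472, -0.3083, 0.2782]
tool_rot: [0.761, 0.649, 0.002, 0.006]
ft_force: [1.1, -0.3, -1.6]
grip_width: 0.0443
shift [438.3 -33.5   3.7] turn 0.08 yawy -9.14 pos [ 0.4462 -0.3076  0.2752] F [ 0.2 -0.6 -2.5] w 0.0446 t 35.85
```

View pics/wrist21.png

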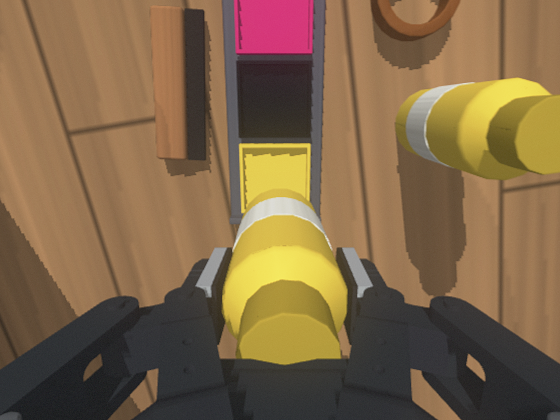

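Held like the others; contact is expected near TCP z = 0.1414.

```bash
python3 -m inch '[-1,20,-1,0,0, -1,55,-4,0,0, -1,95,-7,0,0, -1,135,-10,0,0, -1,175,-13,0,0, -1,215,-16,0,0, -1,255,-19,0,0, -1,295,-22,0,0]'; python3 -m inch '[-1,35,-3,0,0, -1,70,-5,0,0, -1,100,-7,0,0, -1,125,-8,0,0, -1,141,-9.5,0,0, -1,141,-9.5,0,0, -1,141,-9.5,0,0]'; python3 -c "
from h import *
go(*car(0,-.102),.27,-9.6);snap('wrist','wrist22.png')
go(*car(0,-.102),.152,-9.6)"
```

```text
clock: 36.65
eef_pos: [0.4689, -0.0103, 0.2702]
tool_rot: [0.761, 0.648, -0.001, -0.001]
ft_force: [0.9, -0.5, -1.9]
grip_width: 0.0446
clock: 37.35
eef_pos: [0.4822, 0.1286, 0.2706]
tool_rot: [0.761, 0.649, -0.002, -0.0]
ft_force: [-0.6, 0.3, -2.0]
grip_width: 0.0446
shift [1.9 0.3 0.6] turn 0.08 yawy -9.09 pos [0.4822 0.1286 0.2706] F [-0.6  0.3 -2. ] w 0.0446 t 37.35
shift [  2.5   0.4 118.9] turn 0.08 yawy -9.15 pos [0.4823 0.1282 0.2709] F [-0.6 -0.7 -2.6] w 0.0446 t 37.4
```

View pics/wrist22.png

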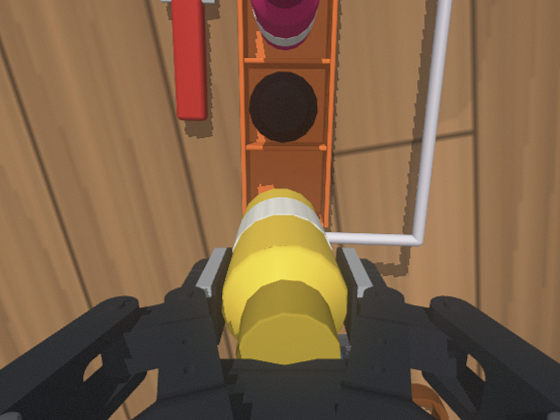

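```bash
python3 -m inch '[-1,2,0,20,0, -1,2,0,50,0, -1,2,0,75,0, -1,2,0,95,0, -1,2,0,108,0, -1,2,0,118,0, -1,2,0,118,0]'; python3 -m inch '[-1,0,0,4,0, -1,0,0,7,0, -1,0,0,9,0, -1,0,0,10,0, -1,0,0,10,0]'; python3 -m inch '[-1,0,0,0.8,0, -1,0,0,0.8,0]'
```

```text
clock: 38.1
eef_pos: [0.4823, 0.1296, 0.1526]
tool_rot: [0.762, 0.648, -0.002, -0.001]
ft_force: [-0.1, -0.5, -2.3]
grip_width: 0.0441
clock: 38.6
eef_pos: [0.4834, 0.1309, 0.1442]
tool_rot: [0.761, 0.649, 0.0, 0.0]
ft_force: [-0.1, 0.1, -2.4]
grip_width: 0.0443
clock: 38.8
eef_pos: [0.4834, 0.1308, 0.1434]
tool_rot: [0.761, 0.649, 0.0, 0.0]
ft_force: [-0.3, 0.2, -2.5]
grip_width: 0.0446
```

```bash
python3 -m inch '[-1,0,0,1,0, -1,0,0,1,0]'; python3 -m inch '[-1,0,0,0.8,0, -1,0,0,0.8,0]'; python3 -m inch '[-1,0,0,0.5,0, -1,0,0,0.5,0]'
```

```text
clock: 39.0
eef_pos: [0.4832, 0.1308, 0.1422]
tool_rot: [0.761, 0.649, -0.0, -0.0]
ft_force: [0.0, 0.6, -2.0]
grip_width: 0.0443
clock: 39.2
eef_pos: [0.4834, 0.1308, 0.1415]
tool_rot: [0.761, 0.649, 0.0, 0.0]
ft_force: [0.5, 0.1, -2.9]
grip_width: 0.0449
clock: 39.4
eef_pos: [0.4834, 0.1309, 0.1414]
tool_rot: [0.761, 0.649, 0.0, 0.0]
ft_force: [-1.4, 0.7, 1.6]
grip_width: 0.0447
```

Contact as expected. Release, rise, and move clear (back toward the robot) for a final look.

```bash
python3 -m inch '[0.2,0,0,0,0, 0.4,0,0,0,0, 0.7,0,0,0,0, 1,0,0,0,0, 1,0,0,0,0, 1,0,0,-10,0, 1,0,0,-40,0, 1,0,0,-80,0]'; python3 -m inch '[1,0,0,-40,0, 1,0,0,-80,0, 1,-45,-10,-80,0, 1,-90,-40,-80,0, 1,-135,-60,-80,0, 1,-180,-80,-80,0, 1,-225,-90,-80,0, 1,-270,-100,-80,0]'; python3 -m inch '[1,-45,0,0,0, 1,-90,0,0,0, 1,-90,0,0,0, 1,-90,0,0,0]'; python3 -c "
from h import *
snap('top','top23.png');snap('scene','scene23.png')
a=cv2.imread('pics/top23.png')[150:270,90:250]; b=cv2.imread('pics/scene23.png')[110:240,290:450]
cv2.imwrite('pics/c6.png',np.vstack([cv2.resize(a,(400,300),interpolation=cv2.INTER_CUBIC),cv2.resize(b,(400,300),interpolation=cv2.INTER_CUBIC)]))"
```

```text
clock: 40.2
eef_pos: [0.482, 0.1304, 0.2207]
tool_rot: [0.761, 0.649, -0.002, -0.001]
ft_force: [1.4, 0.1, 0.1]
grip_width: 0.0853
clock: 41.0
eef_pos: [0.3404, -0.1212, 0.3021]
tool_rot: [0.761, 0.649, 0.001, 0.001]
ft_force: [0.7, -0.1, 0.2]
grip_width: 0.0852
clock: 41.4
eef_pos: [0.3269, -0.2096, 0.3015]
tool_rot: [0.762, 0.647, 0.0, 0.0]
ft_force: [-0.6, -0.3, -0.5]
grip_width: 0.0853
```

View pics/c6.png

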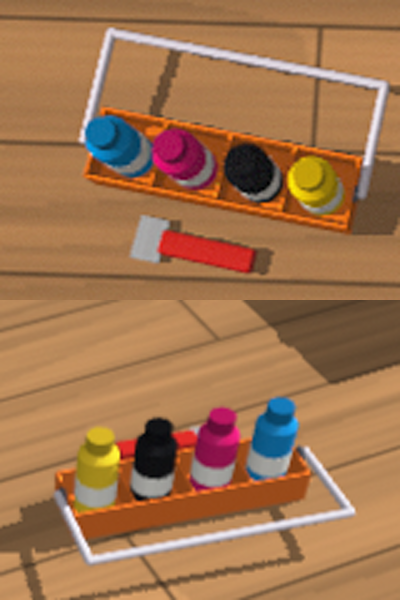

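View pics/top23.png

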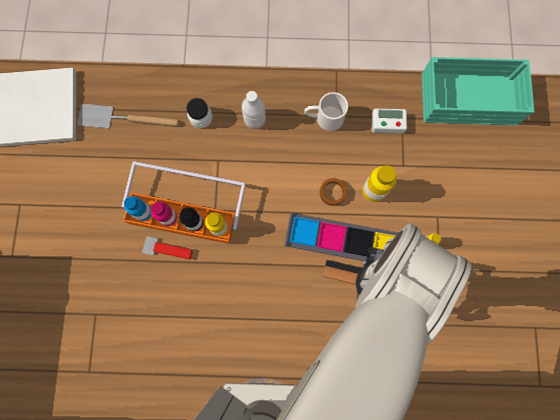

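Run:
```python
from h import *
t=dict(np.load('pics/top23.png.npz')); s=dict(np.load('pics/scene23.png.npz'))
for q in (1.3,1.4,1.5):
    P=[np.r_[car(.115*np.sin(q),y),.045+.115*np.cos(q)] for y in (-.146,.146)]
    print(q,proj(t,P).round(1).tolist(),proj(s,P).round(1).tolist())
order.job_done()
```

```text
1.3 [[241.7, 182.4], [130.3, 160.5]] [[325.2, 215.5], [430.9, 194.7]]
1.4 [[242.2, 182.6], [131.9, 161.0]] [[325.2, 219.0], [430.4, 198.3]]
1.5 [[242.7, 183.2], [133.4, 161.8]] [[325.2, 222.3], [429.7, 201.5]]
the job is handed in; nothing more can be done
```

The handle is folded down to its far-side stop, and the four bottles stand in the carrier pockets. From left to right they are cyan, magenta, black, yellow, the same order as their row. I handed the job in at about 41.5 s.

- **Handle:** I pushed the bar over with the closed fingers and pressed it down until it stopped firmly, at about 13 N. The fingertip height there matched the 1.5 rad stop. Just before I handed in, the bar ends in the top picture fell within about 2 px of where 1.5 rad predicts.
- **Bottles:** I lowered each one until it touched the pocket floor, at under 3 N of contact force, before letting go. The last top and scene pictures show all four upright, one per pocket, with the handle down and the arm well clear.
- **Yellow bottle:** I took the one on the yellow saucer, which matches the other bottles in size, and left the larger and smaller yellow bottles alone.
- **Disagreements:** The top and scene cameras differed by about 3 to 8 mm in position, more than their stated 2 mm calibration. I used values between the two, corrected by the wrist camera and the finger contacts. The handle also did not start upright: it was already leaning about 0.26 rad towards the far side. No check failed.

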